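# Load the tape spool on the shelf unit's recessed spindle

## Task

First clear the two tile offcuts off the shelf deck into the black rubble tub beside it. Then slide the flanged spool along the deck, without lifting it off the deck or tipping it over, so that it drops over the upright spindle at the deck's other side and sits fully home, flat on the spindle block. Leave the lidded jar and the torpedo level where they are.

Things in the scene. Friction and masses are not known exactly. Their poses are not given: they have to be found in the camera images.
- unit: Moulded grey shelf unit, fixed; origin on the bench. Flat deck, top at z = 90 mm, x -130 to +160 and y -180 to +180 mm in its frame; both y sides are open edges with no lip (slab 12 mm thick, overhanging 24 mm). Past x = +160 a lidded clip tray stands 26 mm above the deck; in front (x -232 to -128), lower than the deck, an open drawer with pliers and gauge, not needed.
- dock: Grey spindle block, fixed, 110 (x) by 88 mm (y), beside the deck's +y or -y edge (varies), yaw as the unit; its axis is 45 mm beyond that edge. Origin on the bench under its centre. Flat top, where the spool must sit, at z = 55 mm, 35 mm below the deck. The upright spindle in its middle is 20 mm thick, tapering over the last 6.5 mm to a flat 12 mm tip.
- spindle (a point): Centre of the spindle's tip, 89.5 mm above the bench: level with the deck, so that a spool pushed straight over the deck's edge rides on the tip until its bore comes over the spindle.
- tub: Black open rubble tub, fixed, 210 (x) by 130 mm (y), 72 mm high, wall and floor 4 mm, at the other y edge of the deck than the spindle block, yaw as the unit; its middle is 45 mm beyond the deck's edge (the near 20 mm are tucked under the deck). Origin under its centre on the bench.
- spool: Flanged plastic spool of tape standing upright on the deck: 84 mm in diameter over the two 5 mm thick flanges, barrel 72 mm, 48 mm high, bore 30 mm right through, about 250 g. Origin at the centre of its underside, z along its axis.
- bar_offcut: Tile offcut, a straight bar 95 mm (x) by 42 mm (y) by 20 mm high, about 180 g, lying flat on the deck. Origin at the centre of its underside.
- corner_offcut: Tile offcut of L shape, 20 mm high, about 150 g, lying flat on the deck: 70 mm (x -35 to +35) by 35 mm (y -27.5 to +7.5), and on x from -35 to +5 only it goes on to y = +27.5 mm (there 55 mm wide). Origin on its underside.
- jar: Round lidded jar, 60 mm in diameter, 55 mm high, about 400 g, upright on the deck near its middle. Origin at the centre of its underside. Bystander: leave it.
- level: Aluminium torpedo level, 24 mm (x) by 200 mm (y) by 40 mm high, lying along the back of the deck. Origin at the centre of its underside. Bystander: leave it.

How it is judged (in metres and radians):
On the way, in this order (a step that is already met when the one before it is completed fails the run):
1. both offcuts are in the tub (x of bar_offcut in the frame of tub between -0.105 and 0.105 m and y of bar_offcut in the frame of tub between -0.065 and 0.065 m and z of bar_offcut in the frame of tub between 0 and 0.068 m and x of corner_offcut in the frame of tub between -0.105 and 0.105 m and y of corner_offcut in the frame of tub between -0.065 and 0.065 m and z of corner_offcut in the frame of tub between 0 and 0.068 m), for 0.2 s.
2. the spool is down on the spindle block, over the spindle (horizontal distance between spool and spindle below 0.009 m and z of spool in the frame of dock below 0.059 m and angle between spool's own z axis and vertical below 0.06 rad), for 0.2 s.
At the end, for the whole second after the job is handed in: Both tile offcuts lie in the tub below its rim; the spool is over the spindle (axes within 9 mm), upright within 3.4 degrees and flat on the block (underside within 4 mm of its top); all at rest (all of step 1 and all of step 2 and linear speed of each of spool, bar_offcut, corner_offcut below 0.02 m/s); the robot touches nothing.
It fails at once if the spool is lifted more than 20 mm off the deck (z of spool in the frame of unit above 0.11 m).
It fails at once if the spool is tipped over (more than 45 degrees) (angle between spool's own z axis and vertical above 0.785 rad).
It fails at once if the jar is moved more than 20 mm (distance of jar from where it was at the start of the episode above 0.02 m).
It fails at once if the level is moved more than 20 mm (distance of level from where it was at the start of the episode above 0.02 m).
It also fails if it takes over 72 s, if anything falls off the work surface, if the arm or the gripper's body presses on something with over 40 N, if the wrist force passes 120 N, or if a joint passes its speed limit or range.

## Robot

A 6-joint arm with a two-finger parallel gripper is mounted at the origin on the work surface. World frame = base frame: x ahead of the robot, y to its left, z up, the work surface at z = 0. Lengths are in m, angles in degrees, forces in N, time in s.
With the tool pointing down it reaches from about 0.4 to 0.825 m from the base axis. Payload 7 kg.
Tool frame: the origin (TCP) lies on the centre line of the jaws, within the pads' length; the fingertips stand 19 mm ahead of it and the grasp point (between the pads) is the TCP; z points along the fingers, y is the line along which they close (so a half turn about z gives the same grasp; the last joint's range is limited). The gripper opens to 88 mm and grips with 3 to 60 N. Pads are 19 mm wide; open, the fingers measure 130 mm over their backs; the gripper's body (78 mm by 193 mm) begins 47 mm behind the grasp point.
Start: joints at [81.652, 20.546, 0.682, 0, -70.136, -16.507], TCP at [0.284, 0.612, 0.246] pointing down, gripper open.
Joint ranges: [-176.03, 176.03], [-82.01, 121.73], [-58.28, 71.71], [-173.87, 95.51], [-174.79, -0.11], [-173.66, 173.66]. Speed limits (degrees/s): [136.94, 136.94, 172.46, 180, 180, 180].

## Interface

Orientations are given as [roll, pitch, yaw] about the fixed x, y, z axes, in that order (R = Rz(yaw) Ry(pitch) Rx(roll)).
In Python, from plant import ctrl gives the robot as it stands.
- The arm moves only by the tool move_arm, never from a script. Its argument "motion" is a list of rows, each a list of 3 entries, a list of its own where there are three numbers: the shift along the tool's x, y, z in mm, then the turn, a rotation vector about the tool's x, y, z in degrees, then the closure, from 0 (fully open) to 1 (shut). A call has 1 to 10 rows; each row is the pose to reach, as a shift and turn from the pose commanded when the call began, along the tool's axes at that moment; what a row does not reach only later rows make up. A row lasts 1/12 s, in which the tool goes at most 41.7 mm and 7.16 degrees, less where a joint would pass 70% of its speed; a pose out of reach is approached as far as the arm can. A call with a gripper value outside its range is refused whole. The fingers move at their own pace and stop on an object; the grip force is fixed at half the most. Time passes only in rows, so rows that repeat a pose let the fingers close. It gives the time, the measured TCP pose, the force, the opening and the grip force at its end, in the units of the state.
- ctrl.get_obs(): the state, without advancing time (a new reading comes with each control period).
- ctrl.snapshot(name): name is "scene" or "top" or "wrist"; returns a dict with "color" (384x512x3 uint8, blue, green, red), "camera_matrix" (3x3 intrinsics, pixels), "cam_to_world" (4x4, takes a point from camera to world coordinates). Camera axes: x right, y up, looking along -z (the intrinsics and any distortion apply to the point x, -y, -z); pixel columns grow to the right and rows downward; lengths in m; the calibration is good to about 2 mm. The wrist camera is an equidistant fisheye: a pixel r from the principal point sees the ray r / f radians off the axis. A picture is of the moment at which its call begins. There is no depth.
- ctrl.close_job(): hands the job in; it is judged then, once.
The state is a dict: "clock": time; "joint_pos": joint angles; "qvel": joint speeds; "tau": joint torques, N m; "tool_pos": TCP position; "orientation": TCP orientation; "force": force on the tool from outside, world axes, zero at the start; "moment": the same for the moment, N m; "opening": finger opening in m; "gripper_force": force on a finger pad.
Only numpy, scipy, OpenCV 4.12 (cv2) and the standard library are available. Lean on these libraries where they do the work, as an engineer would, in place of code of your own. Each camera call takes 0.05 s, during which the arm holds its last target. There are 200 camera calls.

## Working session

There is one attempt and no reset: what is moved stays moved. The work goes in short steps, Python scripts to look and compute and a tool call to move; the robot and the scene stay as the last step left them, time stands still between calls to the robot, and variables do not carry over. Pictures are saved under pics/ and viewed, at most 10 in all, crops included, and the job is handed in when it is done.

Besides the shell and the picture viewer there is one more tool, called after "Emit:" in YAML: its name, and indented under it one key for each argument. move_arm: Moves the arm, as the interface text tells. Its arguments: {"type":"object","properties":{"motion":{"type":"array"}},"required":["motion"]}

```bash
mkdir -p pics; ls; python3 - <<'E'
from plant import ctrl
import cv2,numpy as np,pickle
d={}
for n in("scene","top"):
    s=ctrl.snapshot(n);d[n]=s
    cv2.imwrite(f"pics/{n}0.png",s["color"]);print(n,s["camera_matrix"].tolist(),np.round(s["cam_to_world"],3).tolist())
pickle.dump(d,open("s0.pkl","wb"))
print(ctrl.get_obs())
E
```

```text
pics
scene [[421.6632374494727, 0.0, 257.46125060506677], [0.0, 421.6632374494727, 186.51346502015053], [0.0, 0.0, 1.0]] [[0.043, -0.861, 0.506, 1.062], [0.999, 0.033, -0.03, 0.004], [0.01, 0.507, 0.862, 0.816], [0.0, 0.0, 0.0, 1.0]]
top [[493.43410335674264, 0.0, 261.49965834703823], [0.0, 493.43410335674264, 189.3825275535065], [0.0, 0.0, 1.0]] [[-0.016, 0.996, -0.085, 0.538], [-1.0, -0.015, 0.017, 0.022], [0.016, 0.085, 0.996, 1.148], [0.0, 0.0, 0.0, 1.0]]
{'clock': 0.1, 'joint_pos': array([ 8.16523435e+01,  2.05865375e+01,  6.37576940e-01, -1.77068140e-02,
       -7.01374785e+01, -1.65087914e+01]), 'qvel': array([ 0.04486135, -0.04378397,  0.06792535,  0.00374055,  0.0227188 ,
        0.02000383]), 'tau': array([-1.84464887e-03, -5.84163308e+01,  2.93752867e+01,  7.01543882e+00,
        1.02342243e-02, -4.38102734e-05]), 'tool_pos': array([0.28356025, 0.61207394, 0.24471444]), 'orientation': array([ 1.79912394e+02, -8.60478620e-03, -2.48624700e+01]), 'force': array([ 0.4371963 , -0.24696817, -0.53170958]), 'moment': array([ 0.06342716, -0.01830879,  0.04004578]), 'gripper_force': 0.0, 'opening': 0.08748939086392891}
```

View pics/top0.png

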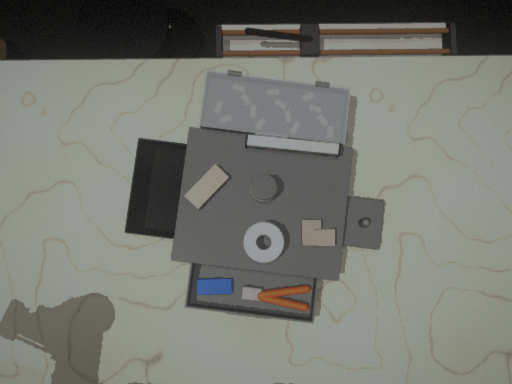

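View pics/scene0.png

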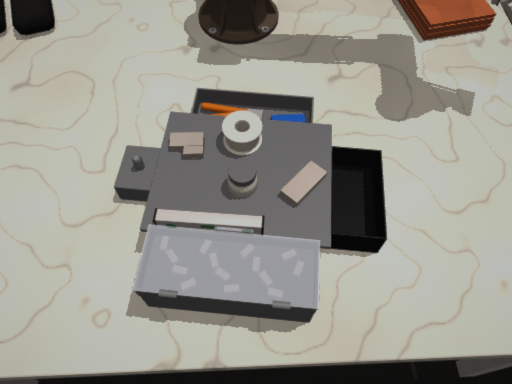

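The top view shows the deck corners near (190,129), (352,150), (337,279) and (172,262). The tub is on the left (+y) and the spindle on the right at (365,222). The spool is at (264,242), the bar at (207,187), the L at (319,233), the jar at (264,188) and the level at (293,144). Next I'll enlarge it to refine these.

```bash
cat > h.py <<'E'
import numpy as np,cv2
def p2w(s,uv,z):
    uv=np.atleast_2d(np.float64(uv));K=s["camera_matrix"];T=s["cam_to_world"]
    r=np.c_[(uv[:,0]-K[0,2])/K[0,0],-(uv[:,1]-K[1,2])/K[1,1],-np.ones(len(uv))]@T[:3,:3].T
    return T[:3,3]+r*((z-T[2,3])/r[:,2])[:,None]
def w2p(s,P):
    K=s["camera_matrix"];T=s["cam_to_world"];q=(np.atleast_2d(P)-T[:3,3])@T[:3,:3]
    return np.c_[K[0,0]*q[:,0]/-q[:,2]+K[0,2],K[1,1]*-q[:,1]/-q[:,2]+K[1,2]]
E
python3 - <<'E'
import pickle,cv2,numpy as np
from h import *
d=pickle.load(open("s0.pkl","rb"));s=d["top"]
im=s["color"][120:285,165:390]
im=cv2.convertScaleAbs(im,alpha=1.4)
cv2.imwrite("pics/c.png",cv2.resize(im,None,fx=3.5,fy=3.5,interpolation=cv2.INTER_CUBIC))
print("deck",np.round(p2w(s,[(190,129),(352,150),(337,279),(172,262)],.09),4)[:,:2].tolist())
hsv=cv2.cvtColor(s["color"],cv2.COLOR_BGR2HSV)
b,g,r=[s["color"][...,i].astype(int) for i in range(3)]
print(s["color"][187,207],s["color"][238,320],s["color"][225,311],s["color"][242,252],s["color"][200,240],s["color"][145,290])
for n,(x0,y0,x1,y1) in dict(bar=(182,160,232,212),L=(298,215,338,250),spool=(238,217,290,266)).items():
    m=(s["color"][y0:y1,x0:x1].max(2)>110).astype(np.uint8)
    k,lab,st,ce=cv2.connectedComponentsWithStats(m);i=1+st[1:,4].argmax()
    c,_=cv2.findContours((lab==i).astype(np.uint8),cv2.RETR_EXTERNAL,cv2.CHAIN_APPROX_NONE)
    h=.138 if n=="spool" else .11
    pts=c[0][:,0]+[x0,y0]
    w=p2w(s,pts,h)[:,:2].astype(np.float32)
    print(n,st[i],cv2.minAreaRect(w*1000),cv2.minEnclosingCircle(w*1000))
E
```

```text
deck [[0.7615, 0.1564], [0.7107, -0.1947], [0.4343, -0.154], [0.476, 0.1956]]
[132 143 149] [124 135 143] [121 131 140] [158 155 151] [97 99 98] [154 155 149]
bar [  2   4  45  45 879] ((634.99658203125, 121.0970458984375), (41.791221618652344, 94.08914184570312), 45.763160705566406) ((635.05322265625, 121.0398941040039), 50.36647415161133)
L [  4   5  33  26 730] ((533.443359375, -113.45936584472656), (67.55754852294922, 52.300025939941406), 89.05047607421875) ((533.4288940429688, -113.41461944580078), 42.42420959472656)
spool [   5    5   41   41 1143] ((516.1798706054688, 2.8398399353027344), (81.50585174560547, 81.01958465576172), 89.09259033203125) ((516.4970092773438, 2.8338615894317627), 42.0228385925293)
```

View pics/c.png

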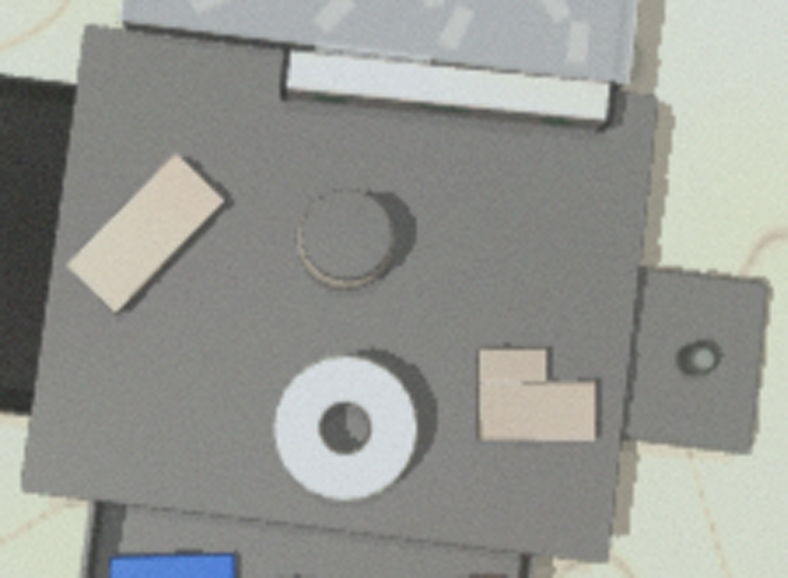

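The crop confirms the layout. The spindle tip is at crop (705,357), about px (366.4,222), and the jar lid centre is at crop (347,235), about (264,187). The L's foot runs towards the spindle and its extension points away from the robot (+x).

```bash
cat >> h.py <<'E'
# kinematic helper: shift (mm) in tool axes for world target and yaw turn about tool z
from scipy.spatial.transform import Rotation as R
def plan(o,tgt,yaw=None):
    Rm=R.from_euler('xyz',o["orientation"],degrees=True)
    sh=Rm.inv().apply(np.array(tgt)-o["tool_pos"])*1000
    tr=None
    if yaw is not None:
        c=[]
        for k in(-180,0,180):
            t=(Rm.inv()*R.from_euler('xyz',[180,0,yaw+k],degrees=True)).as_rotvec(degrees=True);c.append(t)
        tr=[np.round(x,1).tolist() for x in c]
    return np.round(sh,1).tolist(),tr
E
python3 - <<'E'
import pickle
from h import *
from plant import ctrl
d=pickle.load(open("s0.pkl","rb"));s=d["top"];c=d["scene"]
yaw=np.radians(-8.1);ex=np.array([np.cos(yaw),np.sin(yaw)]);ey=np.array([-ex[1],ex[0]]);O=np.array([.581,.003])
U=lambda p:np.round(np.array([(p[:2]-O)@ex,(p[:2]-O)@ey])*1000,1)
f=lambda n,u,z,cam=s:print(n,np.round(p2w(cam,[u],z)[0],4),U(p2w(cam,[u],z)[0]))
f("spindle",(366.4,222),.0895);f("jar",(264,187),.145)
f("spindle sc",(138,158),.0895,c);f("spool sc ",(242,125),.138,c)
f("tubL1",(139,139),.072);f("tubL2",(127,234),.072)
for p in[(.635,.121),(.5334,-.1134),(.5163,.0028)]:print(U(np.array(p)))
# spool fit in scene cam: ellipse of top flange, measured brightness
im=c["color"];m=(im[105:160,215:270].max(2)>0)*im[105:160,215:270].max(2)
print(w2p(c,[[.5163,.0028,.138],[.5163+.042,.0028,.138],[.5163-.042,.0028,.138],[.5163,.0448,.138],[.5163,-.0392,.138]]).round(1).tolist())
g=m
print("row125",g[20].tolist());print("col242",g[:,27].tolist())
o=ctrl.get_obs()
print(plan(o,[.635,.121,.18],0))
E
```

```text
spindle [ 0.5541 -0.2209  0.0895] [   4.9 -225.5]
jar [ 0.6278 -0.0009  0.145 ] [46.9  2.8]
spindle sc [ 0.5574 -0.2154  0.0895] [   7.4 -219.6]
spool sc  [0.5172 0.0024 0.138 ] [-63.1  -9.6]
tubL1 [0.7444 0.2707 0.072 ] [124.1 288. ]
tubL2 [0.5367 0.2955 0.072 ] [-85.1 283.4]
[ 36.8 124.4]
[ -30.7 -121.9]
[-64.   -9.3]
[[242.2, 124.7], [242.7, 141.3], [241.7, 108.8], [262.7, 124.1], [221.6, 125.2]]
row125 [103, 103, 104, 103, 104, 103, 115, 184, 194, 195, 195, 194, 194, 194, 194, 194, 195, 194, 192, 174, 111, 100, 97, 93, 90, 91, 91, 91, 92, 92, 91, 90, 89, 96, 133, 188, 195, 195, 194, 195, 195, 195, 195, 195, 195, 194, 188, 148, 109, 104, 103, 103, 103, 104, 103]
col242 [53, 65, 81, 141, 187, 192, 192, 195, 194, 194, 195, 195, 194, 195, 188, 128, 113, 95, 93, 91, 91, 92, 92, 92, 91, 90, 107, 186, 195, 195, 195, 194, 195, 195, 195, 195, 191, 152, 92, 84, 86, 88, 86, 85, 86, 85, 92, 118, 134, 130, 94, 75, 98, 103, 102]
([525.3, 297.7, 65.2], [[0.0, -0.1, 155.1], [0.1, 0.0, -24.9], [0.0, -0.1, 155.1]])
```

Emit:
move_arm:
  motion:
    - [[16,9,2],[0,0,2],0]
    - [[50,28,6],[0,0,4],0]
    - [[85,48,10],[0,0,6],0]
    - [[120,68,15],[0,0,8],0]
    - [[155,88,19],[0,0,10],0]
    - [[190,108,23],[0,0,12],0]
    - [[225,128,28],[0,0,14],0]
    - [[260,147,32],[0,0,16],0]
    - [[295,167,36],[0,0,18],0]
    - [[330,187,40],[0,0,19.3],0]

```text
clock: 0.93
tool_pos: [0.5052, 0.3017, 0.2053]
orientation: [180.0, 0.0, -44.3]
force: [2.0, -0.2, -0.8]
opening: 0.0875
gripper_force: 0.0
```

```bash
python3 - <<'E'
from plant import ctrl
from h import *
o=ctrl.get_obs();print(o["tool_pos"],o["orientation"],plan(o,[.635,.121,.18],-44.2))
E
```

```text
[0.50515536 0.30169771 0.20528333] [ 1.79987893e+02  4.45711318e-03 -4.43026654e+01] ([219.1, 38.6, 25.3], [[0.0, -0.0, 179.9], [0.0, 0.0, -0.1], [0.0, -0.0, 179.9]])
```

Emit:
move_arm:
  motion:
    - [[35,6,4],[0,0,0],0.2]
    - [[70,12,8],[0,0,0],0.2]
    - [[105,19,12],[0,0,0],0.2]
    - [[140,25,16],[0,0,0],0.2]
    - [[170,30,20],[0,0,0],0.2]
    - [[195,34,23],[0,0,0],0.2]
    - [[210,37,25],[0,0,0],0.2]
    - [[218,38.5,30],[0,0,0],0.2]
    - [[218,38.5,40],[0,0,0],0.2]
    - [[218,38.5,50],[0,0,0],0.2]

```text
clock: 1.77
tool_pos: [0.6338, 0.1248, 0.1547]
orientation: [-180.0, 0.0, -44.2]
force: [-0.5, -0.6, -0.4]
opening: 0.0699
gripper_force: 0.0
```

```bash
python3 - <<'E'
from plant import ctrl
from h import *
o=ctrl.get_obs();print(o["tool_pos"],o["orientation"],plan(o,[.635,.121,.111],-44.2))
E
```

```text
[0.63379958 0.12479716 0.15474474] [-1.79975828e+02  1.27182894e-02 -4.42001244e+01] ([3.5, 1.9, 43.7], [[0.0, 0.0, 180.0], [-0.0, 0.0, -0.0], [0.0, 0.0, 180.0]])
```

Emit:
move_arm:
  motion:
    - [[3,2,15],[0,0,0],0.2]
    - [[3,2,30],[0,0,0],0.2]
    - [[3,2,39],[0,0,0],0.2]
    - [[3,2,43],[0,0,0],0.2]
    - [[3,2,43],[0,0,0],0.2]
    - [[3,2,43],[0,0,0],0.7]
    - [[3,2,43],[0,0,0],0.7]
    - [[3,2,43],[0,0,0],0.7]
    - [[3,2,43],[0,0,0],0.7]
    - [[3,2,43],[0,0,0],0.7]

```text
clock: 2.6
tool_pos: [0.635, 0.1211, 0.1131]
orientation: [-180.0, -0.0, -44.2]
force: [-1.3, -1.9, 1.3]
opening: 0.0423
gripper_force: 0.7
```

```bash
python3 - <<'E'
from plant import ctrl
from h import *
yaw=np.radians(-8.1);ex=np.array([np.cos(yaw),np.sin(yaw),0]);ey=np.array([-ex[1],ex[0],0]);O=np.array([.581,.003,0])
o=ctrl.get_obs();print(o["tool_pos"],o["opening"],o["gripper_force"])
t=O-.032*ex+.235*ey;print(t)
# bar long axis along unit x: grip axis along unit y -> tool yaw -8.1 
print(plan(o,t+[0,0,.115],-8.1))
E
```

```text
[0.63503094 0.12105449 0.11310429] 0.04231103691000808 0.7264874316751957
[0.58243103 0.2401644  0.        ]
([-120.7, -48.8, -1.9], [[-0.0, 0.0, 143.9], [-0.0, -0.0, -36.1], [-0.0, 0.0, 143.9]])
```

Emit:
move_arm:
  motion:
    - [[0,0,0],[0,0,0],0.8]
    - [[0,0,0],[0,0,0],0.8]
    - [[0,0,-10],[0,0,0],0.8]
    - [[-10,-4,-25],[0,0,-5],0.8]
    - [[-30,-12,-30],[0,0,-11],0.8]
    - [[-55,-22,-30],[0,0,-17],0.8]
    - [[-80,-32,-30],[0,0,-23],0.8]
    - [[-100,-40,-30],[0,0,-29],0.8]
    - [[-115,-47,-30],[0,0,-34],0.8]
    - [[-120.5,-49,-28],[0,0,-36],0.8]

```text
clock: 3.43
tool_pos: [0.582, 0.2425, 0.1414]
orientation: [-179.9, -0.0, -7.8]
force: [1.1, -0.9, -2.0]
opening: 0.0415
gripper_force: 30.0
```

```bash
python3 - <<'E'
from plant import ctrl
from h import *
o=ctrl.get_obs();print(o["tool_pos"],o["opening"],o["gripper_force"],plan(o,[.5824,.2402,.115],-8.1))
E
```

```text
[0.58198498 0.24247587 0.1413531 ] 0.04147573736291739 29.99172180891037 ([0.7, 2.2, 26.4], [[0.1, -0.1, -179.7], [-0.1, -0.0, 0.3], [0.1, -0.1, -179.7]])
```

Emit:
move_arm:
  motion:
    - [[0.5,1,12],[0,0,0],0.8]
    - [[0.5,1,25],[0,0,0],0.8]
    - [[0.5,1,38],[0,0,0],0.8]
    - [[0.5,1,45],[0,0,0],0.8]
    - [[0.5,1,46],[0,0,0],0.8]
    - [[0.5,1,46],[0,0,0],0.4]
    - [[0.5,1,46],[0,0,0],0.4]
    - [[0.5,1,46],[0,0,0],0.4]
    - [[0.5,1,46],[0,0,0],0.4]
    - [[0.5,1,10],[0,0,0],0.4]

```text
clock: 4.27
tool_pos: [0.5795, 0.2371, 0.1248]
orientation: [179.6, 0.5, -8.2]
force: [0.3, 0.7, -1.8]
opening: 0.0525
gripper_force: 0.0
```

```bash
python3 - <<'E'
from plant import ctrl
from h import *
o=ctrl.get_obs();print(o["tool_pos"],o["orientation"],o["opening"],o["gripper_force"])
print(plan(o,[.5334,-.0984,.19],0))
E
```

```text
[0.57951656 0.23708096 0.12477568] [179.62832844   0.48296927  -8.24825392] 0.05245176781183307 0.0
([1.9, 339.0, -63.0], [[0.8, -0.5, 171.8], [0.3, 0.5, -8.2], [0.8, -0.5, 171.8]])
```

Emit:
move_arm:
  motion:
    - [[0,0,-30],[0,0,7],0.4]
    - [[0,20,-55],[0,0,14],0.2]
    - [[0,50,-65],[0,0,21],0.2]
    - [[0,85,-65],[0,0,28],0.1]
    - [[0,120,-65],[0,0,35],0.1]
    - [[0,155,-65],[0,0,42],0.1]
    - [[0,190,-65],[0,0,49],0.1]
    - [[0,225,-65],[0,0,56],0.1]
    - [[0,260,-65],[0,0,63],0.1]
    - [[0,290,-65],[0,0,70],0.1]

```text
clock: 5.1
tool_pos: [0.5412, -0.0499, 0.1964]
orientation: [-179.9, 0.0, -78.5]
force: [0.8, 0.2, 0.1]
opening: 0.0788
gripper_force: 0.0
```

```bash
python3 - <<'E'
from plant import ctrl
from h import *
o=ctrl.get_obs();print(o["joint_pos"].round(1),o["tool_pos"],o["orientation"],o["opening"],o["gripper_force"])
print(plan(o,[.5334,-.0984,.16],-91))
s=ctrl.snapshot("top");cv2.imwrite("pics/t1.png",cv2.resize(s["color"][110:300,110:400],None,fx=2,fy=2,interpolation=2))
E
```

```text
[ 15.4  10.4 -20.1   0.  -59.4  -3.9] [ 0.54124482 -0.04987151  0.19638868] [-1.79923826e+02  5.90175726e-04 -7.85151885e+01] 0.0787567625051842 0.0
([46.0, 17.4, 36.4], [[-0.0, -0.1, -167.5], [-0.1, 0.0, 12.5], [-0.0, -0.1, -167.5]])
```

View pics/t1.png

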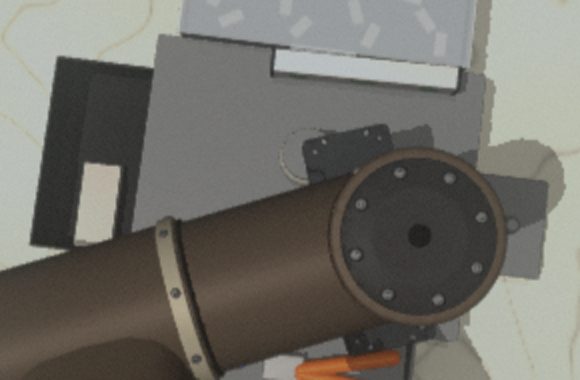

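The bar lies flat in the front part of the tub (crop px (98,205)). Next is the L.

Emit:
move_arm:
  motion:
    - [[15,6,0],[0,0,4],0.1]
    - [[30,12,0],[0,0,8],0.1]
    - [[42,16,5],[0,0,11],0.1]
    - [[46,17.5,15],[0,0,12.5],0.1]
    - [[46,17.5,30],[0,0,12.5],0.1]
    - [[46,17.5,45],[0,0,12.5],0.1]
    - [[46,17.5,55],[0,0,12.5],0.1]
    - [[46,17.5,60],[0,0,12.5],0.1]
    - [[46,17.5,60],[0,0,12.5],0.1]
    - [[46,17.5,60],[0,0,12.5],0.1]

```text
clock: 5.98
tool_pos: [0.5344, -0.0964, 0.1357]
orientation: [180.0, -0.0, -90.6]
force: [0.0, -0.1, 0.6]
opening: 0.079
gripper_force: 0.0
```

```bash
python3 - <<'E'
from plant import ctrl
from h import *
o=ctrl.get_obs();print(o["tool_pos"],o["orientation"])
print(plan(o,[.5334,-.0984,.112],-91))
E
```

```text
[ 0.53435813 -0.09639969  0.13573637] [ 1.79996474e+02 -1.19489573e-02 -9.06180473e+01]
([2.0, 0.9, 23.7], [[0.0, 0.0, -179.6], [0.0, -0.0, 0.4], [0.0, 0.0, -179.6]])
```

Emit:
move_arm:
  motion:
    - [[2,1,10],[0,0,0.4],0.1]
    - [[2,1,20],[0,0,0.4],0.1]
    - [[2,1,23.5],[0,0,0.4],0.1]
    - [[2,1,23.5],[0,0,0.4],0.6]
    - [[2,1,23.5],[0,0,0.4],0.6]
    - [[2,1,23.5],[0,0,0.4],0.6]
    - [[2,1,23.5],[0,0,0.4],0.6]
    - [[2,1,23.5],[0,0,0.4],0.6]
    - [[2,1,23.5],[0,0,0.4],0.6]
    - [[2,1,23.5],[0,0,0.4],0.6]

```text
clock: 6.82
tool_pos: [0.5335, -0.0985, 0.1124]
orientation: [-179.9, 0.0, -91.0]
force: [0.2, 0.1, 1.1]
opening: 0.0549
gripper_force: 30.0
```

```bash
python3 - <<'E'
from plant import ctrl
from h import *
o=ctrl.get_obs();print(o["tool_pos"],o["orientation"],o["opening"],o["gripper_force"])
yaw=np.radians(-8.1);ex=np.array([np.cos(yaw),np.sin(yaw),0]);ey=np.array([-ex[1],ex[0],0]);O=np.array([.581,.003,0])
t=O+.077*ex+.245*ey;print(t)
print(plan(o,t+[0,0,.19],-98.1))
E
```

```text
[ 0.53346447 -0.09850306  0.11243598] [-1.79949415e+02  5.31906242e-03 -9.10482503e+01] 0.05492604902652321 29.990015029907227
[0.69175262 0.2347064  0.        ]
([-336.1, -152.2, -77.4], [[-0.0, -0.1, -172.9], [-0.1, 0.0, 7.1], [-0.0, -0.1, -172.9]])
```

Emit:
move_arm:
  motion:
    - [[0,0,-20],[0,0,0],0.7]
    - [[0,0,-50],[0,0,0],0.7]
    - [[-10,-4,-75],[0,0,1],0.7]
    - [[-35,-15,-80],[0,0,2],0.7]
    - [[-70,-29,-80],[0,0,3],0.7]
    - [[-105,-44,-80],[0,0,4],0.7]
    - [[-140,-58,-80],[0,0,5],0.7]
    - [[-175,-73,-80],[0,0,6],0.7]
    - [[-210,-88,-80],[0,0,7],0.7]
    - [[-245,-102,-80],[0,0,7],0.7]

```text
clock: 7.65
tool_pos: [0.6398, 0.1462, 0.1918]
orientation: [180.0, -0.0, -98.1]
force: [0.8, -0.5, -1.3]
opening: 0.0547
gripper_force: 30.0
```

```bash
python3 - <<'E'
from plant import ctrl
from h import *
o=ctrl.get_obs();print(o["tool_pos"],o["orientation"],o["opening"],o["gripper_force"])
yaw=np.radians(-8.1);ex=np.array([np.cos(yaw),np.sin(yaw),0]);ey=np.array([-ex[1],ex[0],0]);O=np.array([.581,.003,0])
t=O+.065*ex+.243*ey;print(t)
print(plan(o,t+[0,0,.10],-98.1))
E
```

```text
[0.63976944 0.14623048 0.19176275] [ 1.79964206e+02 -8.59306353e-03 -9.81247177e+01] 0.054683405407073754 29.98910665512085
[0.67959054 0.23441717 0.        ]
([-92.9, -27.0, 91.7], [[-0.0, -0.1, 180.0], [0.0, -0.0, -0.0], [-0.0, -0.1, 180.0]])
```

Emit:
move_arm:
  motion:
    - [[-30,-8,0],[0,0,0],0.7]
    - [[-60,-17,0],[0,0,0],0.7]
    - [[-82,-24,10],[0,0,0],0.7]
    - [[-89,-26,35],[0,0,0],0.7]
    - [[-89,-26,60],[0,0,0],0.7]
    - [[-89,-26,80],[0,0,0],0.7]
    - [[-89,-26,91],[0,0,0],0.7]
    - [[-89,-26,91],[0,0,0],0.7]
    - [[-89,-26,91],[0,0,0],0.2]
    - [[-89,-26,91],[0,0,0],0.2]

```text
clock: 8.48
tool_pos: [0.6789, 0.2292, 0.1029]
orientation: [-179.9, 0.1, -98.0]
force: [0.2, -0.4, 1.1]
opening: 0.0633
gripper_force: 0.0
```

Emit:
move_arm:
  motion:
    - [[0,0,0],[0,0,0],0.2]
    - [[0,0,-15],[0,0,0],0.2]
    - [[0,0,-45],[0,0,0],0.2]
    - [[0,0,-80],[0,0,0],0]
    - [[0,10,-100],[0,0,0],0]
    - [[0,40,-100],[0,0,0],0]
    - [[0,75,-100],[0,0,0],0]
    - [[0,110,-100],[0,0,0],0]
    - [[0,140,-100],[0,0,0],0]
    - [[0,140,-100],[0,0,0],0]

```text
clock: 9.32
tool_pos: [0.5354, 0.2489, 0.2036]
orientation: [-179.9, 0.2, -98.0]
force: [-0.7, -0.3, -0.5]
opening: 0.0872
gripper_force: 0.0
```

```bash
python3 - <<'E'
from plant import ctrl
from h import *
o=ctrl.get_obs();print(o["tool_pos"],o["orientation"],o["opening"],o["gripper_force"])
s=ctrl.snapshot("top");cv2.imwrite("pics/t2.png",cv2.resize(s["color"][110:300,110:400],None,fx=2,fy=2,interpolation=2))
# spool check from scene cam, side approach 75mm in +unit-y
yaw=np.radians(-8.1);ex=np.array([np.cos(yaw),np.sin(yaw),0]);ey=np.array([-ex[1],ex[0],0])
sp=np.array([.5166,.0027,0])
print(plan(o,sp+.062*ey+[0,0,.19],-98.1),plan(o,sp+[0,0,.19],-98.1))
E
```

```text
[0.53539773 0.2488775  0.20358125] [-1.79939023e+02  1.73515475e-01 -9.79792230e+01] 0.08723815954535714 0.0
([184.4, -15.7, 13.0], [[-0.3, -0.1, -179.9], [-0.1, 0.2, 0.1], [-0.3, -0.1, -179.9]]) ([246.4, -15.5, 12.9], [[-0.3, -0.1, -179.9], [-0.1, 0.2, 0.1], [-0.3, -0.1, -179.9]])
```

View pics/t2.png

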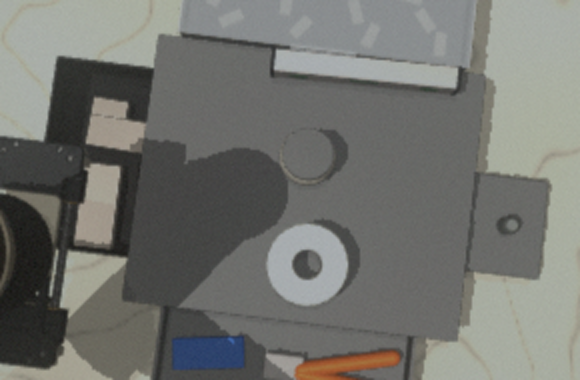

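Both offcuts lie in the tub: the bar at crop (98,205) and the L at (113,125). The spool is undisturbed at (307,264). I'll approach it from the side with the fingers straddling it, so they self-centre on the flange.

Emit:
move_arm:
  motion:
    - [[30,-3,0],[0,0,0],0]
    - [[65,-6,0],[0,0,0],0]
    - [[100,-9,0],[0,0,0],0]
    - [[135,-12,5],[0,0,0],0]
    - [[165,-14,10],[0,0,0],0]
    - [[181,-15.5,20],[0,0,0],0]
    - [[183,-15.5,40],[0,0,0],0]
    - [[183,-15.5,60],[0,0,0],0]
    - [[183,-15.5,74],[0,0,0],0]
    - [[183,-15.5,75],[0,0,0],0]

```text
clock: 10.2
tool_pos: [0.5285, 0.0643, 0.1245]
orientation: [179.9, -0.1, -98.1]
force: [-0.2, -0.6, -0.2]
opening: 0.0877
gripper_force: 0.0
```

```bash
python3 - <<'E'
from plant import ctrl
from h import *
o=ctrl.get_obs();print(o["tool_pos"],o["orientation"],o["opening"],o["gripper_force"])
s=ctrl.snapshot("top");w=ctrl.snapshot("wrist")
x0,y0,x1,y1=238,217,290,266
m=(s["color"][y0:y1,x0:x1].max(2)>125).astype(np.uint8)
c,_=cv2.findContours(m,cv2.RETR_EXTERNAL,cv2.CHAIN_APPROX_NONE);c=max(c,key=cv2.contourArea)
P=p2w(s,c[:,0]+[x0,y0],.138)[:,:2]*1000
print(cv2.minEnclosingCircle(P.astype(np.float32)))
cv2.imwrite("pics/w1.png",w["color"])
sp=np.array([.5166,.0027,0]);print(plan(o,sp+[0,0,.128],-98.1))
E
```

```text
[0.52853494 0.06431668 0.12447878] [ 1.79885827e+02 -5.96061513e-02 -9.81372683e+01] 0.08772243378611219 0.0
((515.8383178710938, 1.5576919317245483), 40.8515625)
([62.7, 3.1, -3.4], [[-0.1, -0.2, 180.0], [0.1, -0.1, -0.0], [-0.1, -0.2, 180.0]])
```

View pics/w1.png

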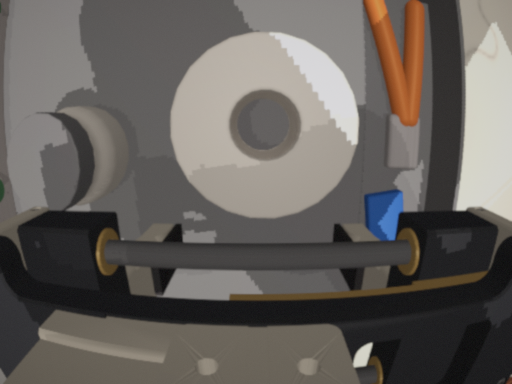

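The wrist view shows the spool centred at (265,124) and the finger midline at about 259. That is roughly 3 mm towards +y of the tool and agrees with the computed 3.1, so I'll slide in slowly.

Emit:
move_arm:
  motion:
    - [[8,3,-3],[0,0,0],0]
    - [[18,3,-3],[0,0,0],0]
    - [[26,3,-3],[0,0,0],0]
    - [[34,3,-3],[0,0,0],0]
    - [[41,3,-3],[0,0,0],0]
    - [[47,3,-3],[0,0,0],0]
    - [[53,3,-3],[0,0,0],0]
    - [[58,3,-3],[0,0,0],0]
    - [[62,3,-3],[0,0,0],0]
    - [[63,3,-3],[0,0,0],0]

```text
clock: 11.13
tool_pos: [0.5169, 0.0027, 0.129]
orientation: [180.0, -0.0, -98.1]
force: [0.3, -0.1, -0.3]
opening: 0.0876
gripper_force: 0.0
```

Emit:
move_arm:
  motion:
    - [[0,0,0],[0,0,0],0]
    - [[0,0,0],[0,0,0],0.3]
    - [[0,0,0],[0,0,0],0.3]
    - [[0,0,0],[0,0,0],0.3]
    - [[0,0,0],[0,0,0],0.3]

```text
clock: 11.55
tool_pos: [0.5172, 0.0034, 0.129]
orientation: [-180.0, -0.0, -98.0]
force: [0.4, -0.7, -0.6]
opening: 0.0836
gripper_force: 31.2
```

```bash
python3 - <<'E'
from plant import ctrl
from h import *
o=ctrl.get_obs();print(o["tool_pos"],o["orientation"],o["opening"],o["gripper_force"],o["force"])
s=ctrl.snapshot("top")
# spindle block & tip check: threshold edge of block top (z=.055) for centre
g=cv2.resize(s["color"][185:260,335:395],None,fx=8,fy=8,interpolation=cv2.INTER_CUBIC)
cv2.imwrite("pics/d.png",g)
print(w2p(s,[[.5541,-.2209,.0895]]))
print(plan(o,[.5541,-.2209,.128],-98.1))
E
```

```text
[0.51719232 0.00338591 0.12903529] [-1.79995675e+02 -6.81115623e-03 -9.80383533e+01] 0.08360090950141062 31.235425821505487 [ 0.43418597 -0.72110558 -0.57225876]
[[366.40162651 221.99325179]]
([216.9, -67.9, 1.1], [[0.0, -0.0, -179.9], [-0.0, -0.0, 0.1], [0.0, -0.0, -179.9]])
```

View pics/d.png

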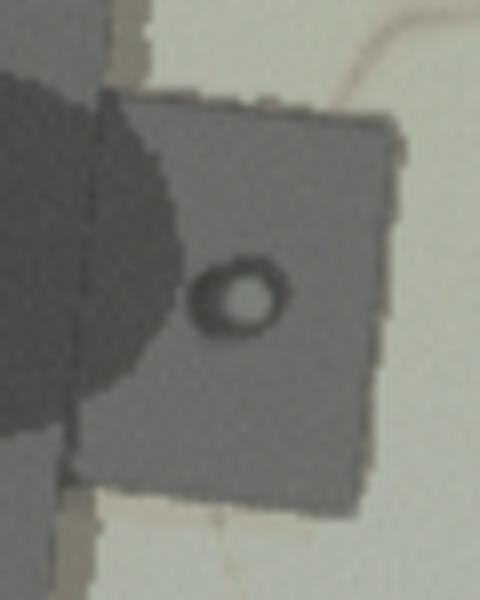

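The spool is gripped at 83.6 mm with 31 N. The spindle tip is at crop (250,297), about px (365.8,221.7), which gives about (0.5548,−0.2197). Sliding now.

Emit:
move_arm:
  motion:
    - [[6,0,0],[0,0,0],0.3]
    - [[18,-1,0],[0,0,0],0.3]
    - [[34,-5,0],[0,0,0],0.3]
    - [[52,-13,0],[0,0,0],0.3]
    - [[70,-22,0],[0,0,0],0.3]
    - [[88,-31,0],[0,0,0],0.3]
    - [[106,-40,0],[0,0,0],0.3]
    - [[122,-48,0],[0,0,0],0.3]
    - [[135,-56,0],[0,0,0],0.3]
    - [[140,-60,0],[0,0,0],0.3]

```text
clock: 12.43
tool_pos: [0.5567, -0.1458, 0.129]
orientation: [180.0, -0.0, -98.1]
force: [-1.5, 2.7, 4.7]
opening: 0.0836
gripper_force: 31.4
```

```bash
python3 - <<'E'
from plant import ctrl
from h import *
o=ctrl.get_obs();print(o["tool_pos"],o["orientation"],o["opening"],o["gripper_force"],o["force"],o["moment"])
print(plan(o,[.5548,-.2197,.129],-98.1))
E
```

```text
[ 0.55673502 -0.14578702  0.12902624] [ 1.79966235e+02 -3.24252458e-03 -9.81387759e+01] 0.08364403930791185 31.368942707777023 [-1.53365227  2.71953944  4.72863979] [1.24066418 0.61964459 0.00709152]
([73.4, -8.5, 0.0], [[-0.0, -0.1, 180.0], [0.0, -0.0, -0.0], [-0.0, -0.1, 180.0]])
```

Emit:
move_arm:
  motion:
    - [[8,-1,0],[0,0,0],0.3]
    - [[20,-3,0],[0,0,0],0.3]
    - [[33,-4,0],[0,0,0],0.3]
    - [[45,-6,0],[0,0,0],0.3]
    - [[56,-7,0],[0,0,0],0.3]
    - [[64,-8,0],[0,0,0],0.3]
    - [[70,-8.5,0],[0,0,0],0.3]
    - [[73,-8.5,0],[0,0,0],0.3]
    - [[73,-8.5,0],[0,0,0],0.3]
    - [[73,-8.5,0],[0,0,0],0.3]

```text
clock: 13.27
tool_pos: [0.5547, -0.2173, 0.1287]
orientation: [180.0, 0.0, -98.1]
force: [-0.5, 0.6, -3.7]
opening: 0.0839
gripper_force: 31.3
```

```bash
python3 - <<'E'
from plant import ctrl
from h import *
o=ctrl.get_obs();print(o["tool_pos"],o["orientation"],o["opening"],o["gripper_force"],o["force"],o["moment"])
print(plan(o,[.5548,-.2197,.129],-98.1))
w=ctrl.snapshot("wrist");cv2.imwrite("pics/w2.png",cv2.resize(w["color"][0:384],None,fx=1.5,fy=1.5,interpolation=2))
E
```

```text
[ 0.55471055 -0.21725043  0.12872041] [ 1.79959071e+02  1.80968232e-03 -9.80757189e+01] 0.08394428821927556 31.25789965968579 [-0.47624984  0.5670834  -3.74908225] [ 0.09914489 -0.05426143  0.03372546]
([2.4, -0.4, -0.3], [[-0.0, 0.1, -180.0], [0.0, 0.0, 0.0], [-0.0, 0.1, -180.0]])
```

View pics/w2.png

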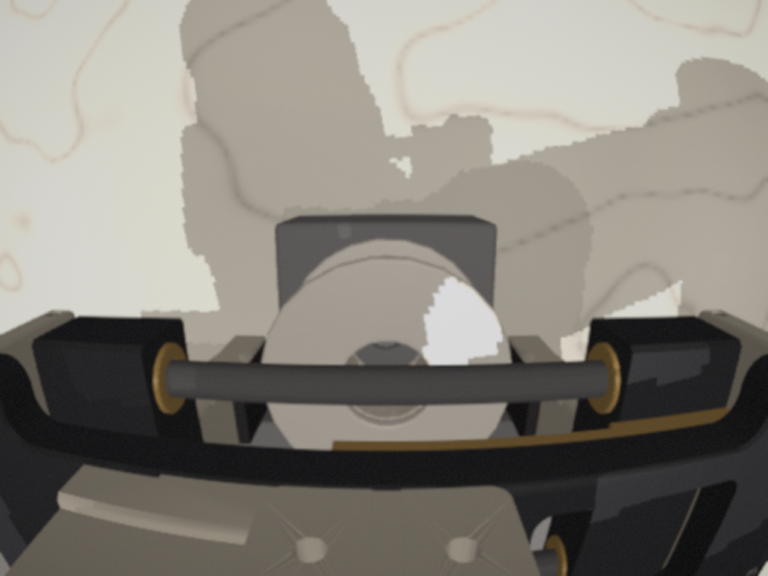

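In the wrist view the block (276–496 px) and the spool (centre 387) are laterally aligned. I'll move the remaining 2 mm and lower gently, checking the force.

Emit:
move_arm:
  motion:
    - [[1,0,0],[0,0,0],0.3]
    - [[2.5,-0.4,0],[0,0,0],0.3]
    - [[2.5,-0.4,0],[0,0,0],0.3]
    - [[2.5,-0.4,2],[0,0,0],0.3]
    - [[2.5,-0.4,4],[0,0,0],0.3]
    - [[2.5,-0.4,6],[0,0,0],0.3]
    - [[2.5,-0.4,8],[0,0,0],0.3]
    - [[2.5,-0.4,8],[0,0,0],0.3]

```text
clock: 13.98
tool_pos: [0.5548, -0.2196, 0.1204]
orientation: [179.9, 0.0, -98.1]
force: [-0.9, -0.3, -3.5]
opening: 0.084
gripper_force: 31.3
```

Emit:
move_arm:
  motion:
    - [[0,0,4],[0,0,0],0.3]
    - [[0,0,8],[0,0,0],0.3]
    - [[0,0,12],[0,0,0],0.3]
    - [[0,0,16],[0,0,0],0.3]
    - [[0,0,20],[0,0,0],0.3]
    - [[0,0,23],[0,0,0],0.3]
    - [[0,0,25],[0,0,0],0.3]
    - [[0,0,25],[0,0,0],0.3]

```text
clock: 14.65
tool_pos: [0.5548, -0.2197, 0.0954]
orientation: [179.9, -0.0, -98.1]
force: [-0.7, -0.5, -3.2]
opening: 0.0837
gripper_force: 31.3
```

Free so far, with about 1.5 mm left. Release and then rise straight up.

Emit:
move_arm:
  motion:
    - [[0,0,1],[0,0,0],0.3]
    - [[0,0,1],[0,0,0],0]
    - [[0,0,1],[0,0,0],0]
    - [[0,0,1],[0,0,0],0]
    - [[0,0,1],[0,0,0],0]
    - [[0,0,-5],[0,0,0],0]
    - [[0,0,-12],[0,0,0],0]
    - [[0,0,-20],[0,0,0],0]
    - [[0,0,-35],[0,0,0],0]
    - [[0,0,-60],[0,0,0],0]

```text
clock: 15.48
tool_pos: [0.5539, -0.2195, 0.1555]
orientation: [179.8, 0.0, -98.1]
force: [1.4, -0.3, 0.0]
opening: 0.0879
gripper_force: 0.0
```

Emit:
move_arm:
  motion:
    - [[0,0,-30],[0,0,0],0]
    - [[-20,0,-60],[0,0,0],0]
    - [[-50,0,-80],[0,0,0],0]
    - [[-85,0,-80],[0,0,0],0]
    - [[-120,0,-80],[0,0,0],0]
    - [[-150,0,-80],[0,0,0],0]
    - [[-150,0,-80],[0,0,0],0]
    - [[-150,0,-80],[0,0,0],0]

```text
clock: 16.15
tool_pos: [0.5764, -0.0697, 0.2372]
orientation: [-179.9, 0.0, -97.9]
force: [0.0, -0.7, 0.2]
opening: 0.0875
gripper_force: 0.0
```

```bash
python3 - <<'E'
from plant import ctrl
from h import *
o=ctrl.get_obs();print(o["tool_pos"],o["force"])
a=ctrl.snapshot("scene")["color"][80:270,90:400];b=ctrl.snapshot("top");
s=b;b=b["color"][110:300,110:400]
cv2.imwrite("pics/f.png",np.hstack([cv2.resize(a,(400,245)),cv2.resize(b,(400,245))]))
x0,y0,x1,y1=338,190,392,255
m=(s["color"][y0:y1,x0:x1].max(2)>125).astype(np.uint8)
print(w2p(s,[[.5548,-.2197,.103]]))
E
```

```text
[ 0.57644973 -0.06970569  0.23722017] [ 0.00162293 -0.73231767  0.17141254]
[[367.27593035 221.54870577]]
```

View pics/f.png

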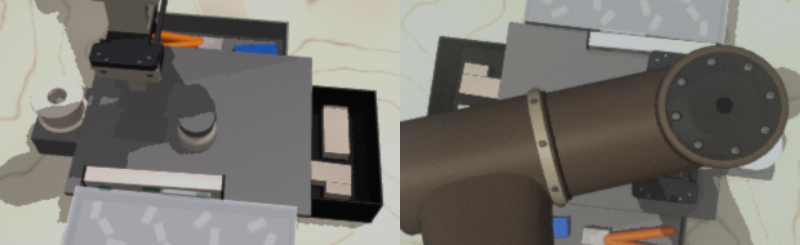

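The scene view shows the spool seated on the block over the spindle (left, about (57,100)). The spindle tip is visible in the bore, both offcuts lie flat in the tub, and the jar and level are in place. I'm handing the job in.

```bash
python3 -c "
from plant import ctrl
print(ctrl.close_job())"
```

```text
the job is handed in; nothing more can be done
None
```

I handed the job in at about 16 s: both offcuts are in the tub, the spool is down over the spindle on its block, and the jar and level look unmoved in the last picture (no verdict was returned).

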